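# Mark the third gap of the soap rack and push the new bar home

### The job

Log the fresh soap bar into the drying rack with your fingertips: first run the red marker along the rail by its tab, counting gaps from the blue end (full ones too), until it stands over the middle of the third gap. Then push the olive-green bar along the table, lengthways, into that third gap until it is fully home against the back board. The bar is pushed, never picked up; leave the two bars already in the rack and the loose things round it where they are.

Things in the scene. Friction and masses are not known exactly. Their poses are not given: they have to be found in the camera images.
- rack: white-painted wooden soap-drying rack, fixed, no floor: 6 gaps in a row, open at front (-x, toward the robot) and top. Origin on the table under its middle; x points from the open front to the back board, y along the row. Gap centres at y = -145, -87, -29, 29, 87, 145 mm; gaps 52 mm wide between dividers 6 mm thick, 34 mm tall, with rounded noses at x = -37 mm
- board_foot (a point): foot of the back board that closes the gaps, middle of its front face: rack x = +23, y = 0, on the table. Gaps are 60 mm deep from the divider noses to it, so a 71 mm bar stands out 11 mm at the front when home. The board is 42 mm tall and 14 mm thick
- blue_end: the end board painted blue, 8 mm thick, 44 mm tall, with a post at the back that carries the rail (top at z = 72 mm). Origin on the table under the middle of the board, at rack y = +175 or -175 mm: it is at either end of the rack, and gaps are counted from it
- plain_end: the same end board painted white, at the other end
- rider (a joint): the red plastic marker's place along the rail: its value in m is the rack y of its middle, -0.155 to +0.155. It slides with about 1.5 N of friction and stays where it is left. The rail is a level steel bar 8 mm thick along rack y, at rack x = +30 mm, z = 62 mm, over the back board
- rider_tab (a point): top middle of the marker's finger tab, at z = 102 mm, rack x = +30 mm. The tab is an upright red plate 8 mm thick along the rail and 14 mm wide across it; below z = 71 mm is its saddle, 26 mm along the rail. Push its flat side along the rail; above z = 76 mm a finger clears posts and rail
- new_bar: olive-green bar of laundry soap lying loose and flat on the table before the rack, 45 x 71 x 24 mm, about 90 g. Origin at the middle of its underside; its y is its long axis, z up
- old_bar_a: cream bar of soap lying home in one gap of the rack, 45 x 71 x 24 mm; origin at the middle of its underside; leave alone
- old_bar_b: worn cream bar of soap lying home in another gap, 47 x 73 x 24 mm; origin at the middle of its underside; leave alone
- cup: blue plastic dosing cup, 57 mm across, 54 mm tall; origin at the middle of its underside; a bystander
- kitchen_timer: red and cream kitchen timer, 64 mm across, 54 mm tall; origin at the middle of its underside; a bystander
- navy_spool: spool of navy thread standing upright, 27 mm across, 36 mm tall; origin at the middle of its underside; a bystander
- red_spool: spool of red thread standing upright, 27 mm across, 36 mm tall; origin at the middle of its underside; a bystander
- teal_peg: teal clothes peg lying flat, 15 x 72 x 12 mm; origin at the middle of its underside; a bystander
- wood_peg: wooden clothes peg lying flat, 15 x 72 x 12 mm; origin at the middle of its underside; a bystander
- jar: glass jar with orange contents and a grey lid, 62 mm across, 90 mm tall; origin at the middle of its underside; a bystander

How it is judged (in metres and radians):
On the way, in this order (a step that is already met when the one before it is completed fails the run):
1. the red marker stands over the third gap from the blue end (within 10 mm of its middle) and the olive bar has not yet been pushed into the rack (((y of blue_end in the frame of rack above 0 m and value of joint rider between 0.019 and 0.039 m) or (y of blue_end in the frame of rack below 0 m and value of joint rider between -0.039 and -0.019 m)) and x of new_bar in the frame of rack below -0.06 m), for 0.2 s.
2. the olive bar lies fully home in the third gap (((y of blue_end in the frame of rack above 0 m and y of new_bar in the frame of rack between 0.021 and 0.037 m) or (y of blue_end in the frame of rack below 0 m and y of new_bar in the frame of rack between -0.037 and -0.021 m)) and x of new_bar in the frame of rack between -0.0195 and -0.006 m and angle between the y axis of new_bar and the x axis of rack, either way round below 0.12 rad and height (world z) of new_bar below 0.006 m), for 0.2 s.
At the end, for the whole second after the job is handed in: The marker is within 10 mm of the middle of the third gap from the blue end; the olive bar lies flat and still in that gap, lengthways (within 0.12 rad), its far end within about 7 mm of the back board (((y of blue_end in the frame of rack above 0 m and value of joint rider between 0.019 and 0.039 m and y of new_bar in the frame of rack between 0.021 and 0.037 m) or (y of blue_end in the frame of rack below 0 m and value of joint rider between -0.039 and -0.019 m and y of new_bar in the frame of rack between -0.037 and -0.021 m)) and x of new_bar in the frame of rack between -0.0195 and -0.006 m and angle between the y axis of new_bar and the x axis of rack, either way round below 0.12 rad and height (world z) of new_bar below 0.006 m and linear speed of new_bar below 0.01 m/s and angular speed of new_bar below 0.1 rad/s); the robot touches nothing.
It fails at once if the olive bar is lifted or tipped (height (world z) of new_bar above 0.01 m or angle between new_bar's own z axis and vertical above 0.35 rad).
It fails at once if a bar already in the rack is shifted by more than 12 mm (distance of any of old_bar_a, old_bar_b from where it was at the start of the episode above 0.012 m).
It fails at once if something standing round the work is shifted by more than 20 mm (distance of any of cup, kitchen_timer, navy_spool, red_spool, teal_peg, wood_peg, jar from where it was at the start of the episode above 0.02 m).
It also fails if it takes over 64 s, if anything falls off the work surface, if the arm or the gripper's body presses on something with over 40 N, if the wrist force passes 120 N, or if a joint passes its speed limit or range.

### The arm

A 6-joint arm with a two-finger parallel gripper is mounted at the origin on a cart in front of the work surface, level with it; the furniture and walls round the work are solid. World frame = base frame: x ahead of the robot, y to its left, z up, the work surface at z = 0. Lengths are in m, angles in degrees, forces in N, time in s.
With the tool pointing down it reaches from about 0.3 to 0.75 m from the base axis. Payload 8.5 kg.
Tool frame: the origin (TCP) lies on the centre line of the jaws, within the pads' length; the fingertips stand 19 mm ahead of it and the grasp point (between the pads) is the TCP (env.tcp_to_tips is the z of the fingertips in the tool frame, in m); z points along the fingers, y is the line along which they close (so a half turn about z gives the same grasp; the last joint's range is limited). The gripper opens to 85 mm and grips with 20 to 120 N. Pads are 22 mm wide; open, the fingers measure 114 mm over their backs; the gripper's body (76 mm by 85 mm) begins 54 mm behind the grasp point. The pads swing forward as they close: fully open they stand 13 mm farther back than shut.
Start: joints at [58.482, 21.807, 74.336, -0, 83.858, -12.336], TCP at [0.181, 0.519, 0.25] pointing down, gripper open.
Joint ranges: [-178.18, 178.18], [-50.72, 133.34], [12.68, 142.11], [-81.47, 261.47], [9.98, 163.14], [-165.26, 165.26]. Speed limits (degrees/s): [136.94, 136.94, 180, 180, 180, 180].

### API

Orientations are given as a 3x3 rotation matrix whose columns are the frame's x, y, z axes.
In Python, from rig import env gives the robot as it stands.
- The arm moves only by the tool servo_tool, never from a script. Its argument "steps" is a list of rows, each an object of numbers: "tx", "ty", "tz": the shift along the world's x, y, z in cm; "yaw": the turn about the world's z in degrees; "claw": the finger opening in cm, from 0 to 8.54. In form: [{"tx": .., "ty": .., "tz": .., "yaw": .., "claw": ..}, ...]. A call has 1 to 20 rows; each row shifts and turns the commanded pose from where the row before left it; what a row does not reach is not made up. A row lasts 1/10 s, in which the tool goes at most 50 mm and 8.59 degrees, less where a joint would pass 70% of its speed; a pose out of reach is approached as far as the arm can. A call with a gripper value outside its range is refused whole. The fingers move at their own pace and stop on an object; "newtons" is the grip in N (left out, the last holds). Time passes only in rows, so rows that do not move let the fingers close. It gives the time, the measured TCP pose, the force, the opening and the grip force at its end, in the units of the state.
- env.observe(): the state, without advancing time (a new reading comes with each control period).
- env.get_image(name): name is "side" or "top"; returns (picture, depth): 400x640x3 uint8, red, green, blue; 400x640 float32, m along the optical axis (not along the pixel's ray), 0 where there is no reading.
- env.camera_model(name): a dict with "fovy" (degrees; the focal length in pixels is half the picture's height over the tangent of half this angle, whatever the lens; pixels are square), "cx", "cy" (the principal point, pixels), "T" (4x4, takes a point from camera to world coordinates). Camera axes: x right, y down, z forward; pixel columns grow to the right and rows downward; lengths in m; the calibration is good to about 2 mm. A picture is of the moment at which its call begins. camera_model takes no time and is no camera call.
- env.close_job(): hands the job in; it is judged then, once.
The state is a dict: "time_s": time; "q": joint angles; "qvel": joint speeds; "joint_efforts": joint torques, N m; "position": TCP position; "tool_rot": TCP orientation; "ft_force": force on the tool from outside, world axes, zero at the start; "wrist_torque": the same for the moment, N m; "grip_width": finger opening in m; "gripper_force": force on a finger pad.
Only numpy, scipy, OpenCV 4.12 (cv2) and the standard library are available. Lean on these libraries where they do the work, as an engineer would, in place of code of your own. Each camera call takes 0.05 s, during which the arm holds its last target. There are 200 camera calls.

## Working session

There is one attempt and no reset: what is moved stays moved. The work goes in short steps, Python scripts to look and compute and a tool call to move; the robot and the scene stay as the last step left them, time stands still between calls to the robot, and variables do not carry over. Pictures are saved under pics/ and viewed, at most 10 in all, crops included, and the job is handed in when it is done.

Besides the shell and the picture viewer there is one more tool, called after "Request:" in YAML: its name, and indented under it one key for each argument. servo_tool: Moves the arm, as the interface text tells. Its arguments: {"type":"object","properties":{"steps":{"type":"array"},"newtons":{"type":"number"}},"required":["steps"]}

```bash
mkdir -p pics; cat > h.py <<'E'
import numpy as np, cv2
from rig import env
def cloud(name):
    im,d=env.get_image(name); m=env.camera_model(name)
    h,w=d.shape; f=h/2/np.tan(np.radians(m['fovy'])/2)
    v,u=np.mgrid[:h,:w]
    P=np.stack([(u-m['cx'])/f*d,(v-m['cy'])/f*d,d,np.ones_like(d)],-1)@np.array(m['T']).T
    P=P[...,:3]; P[d==0]=np.nan
    return im,P
E
python3 - <<'E'
from h import *
for n in ['top','side']:
    im,P=cloud(n); cv2.imwrite(f'pics/{n}0.png',im[...,::-1]); np.savez(f'{n}0.npz',im=im,P=P)
    print(np.array(env.camera_model(n)['T']).round(3))
print(env.observe())
E
```

```text
[[-2.000e-01 -9.400e-01  2.750e-01  1.740e-01]
 [-9.800e-01  1.920e-01 -5.500e-02  6.800e-02]
 [-1.000e-03 -2.810e-01 -9.600e-01  1.398e+00]
 [ 0.000e+00  0.000e+00  0.000e+00  1.000e+00]]
[[-0.996 -0.026  0.083  0.488]
 [-0.087  0.392 -0.916  0.964]
 [-0.009 -0.92  -0.392  0.509]
 [ 0.     0.     0.     1.   ]]
{'time_s': 0.1, 'q': array([ 5.84805594e+01,  2.18381622e+01,  7.43773750e+01,  7.64897683e-04,
        8.38573953e+01, -1.23374558e+01]), 'qvel': array([ 0.05701464, -0.09284441, -0.19388963,  0.03497313, -0.01661734,
        0.19060554]), 'joint_efforts': array([ 3.20746556e-03, -4.49217260e+01, -2.31658566e+01, -1.46651068e-04,
        3.67221830e-03, -3.01887837e-05]), 'position': array([0.18060991, 0.51926686, 0.24978169]), 'tool_rot': array([[-9.44479159e-01,  3.28570633e-01, -6.76778797e-04],
       [ 3.28571206e-01,  9.44478586e-01, -1.07817243e-03],
       [ 2.84947285e-04, -1.24068141e-03, -9.99999190e-01]]), 'ft_force': array([-0.73950821, -0.20540225, -0.17746187]), 'wrist_torque': array([-0.00592581,  0.03481739,  0.03523047]), 'gripper_force': 0.0, 'grip_width': 0.08598046620838358}
```

View pics/top0.png

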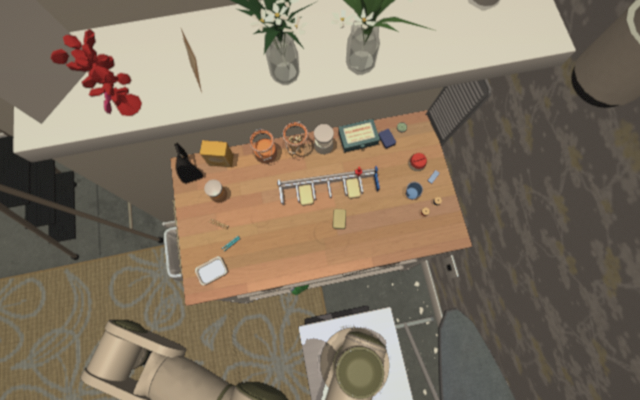

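View pics/side0.png

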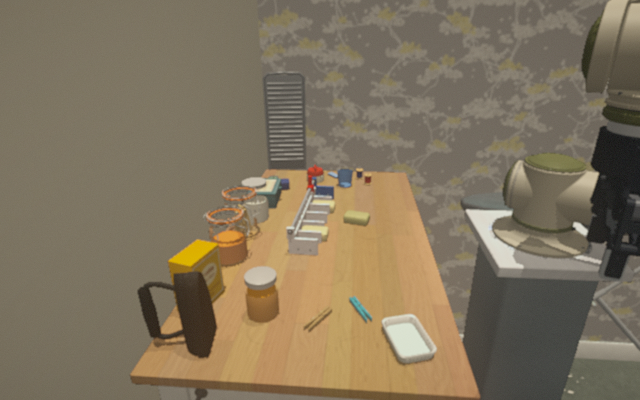

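The top view shows the rack from about (281,190) to the blue end at (377,178). The marker is at (359,171), the old bars at (306,194) and (352,187), and the olive bar at (339,218). Next I'll measure these accurately.

```bash
python3 - <<'E'
from h import *
z=np.load('top0.npz'); im,P=z['im'],z['P']
cv2.imwrite('pics/crop0.png',cv2.resize(im[150:245,270:445][...,::-1],None,fx=4.5,fy=4.5,interpolation=cv2.INTER_CUBIC))
hsv=cv2.cvtColor(im,cv2.COLOR_RGB2HSV).astype(int); H,S,V=[hsv[...,i] for i in range(3)]
v,u=np.mgrid[:400,:640]
def rep(n,m,zlo,zhi):
    m=m&(P[...,2]>zlo)&(P[...,2]<zhi); q=P[m]
    if len(q)<3: print(n,len(q)); return
    r=cv2.minAreaRect(q[:,:2].astype(np.float32)*1000)
    print(n,len(q),'mean',(q.mean(0)*1000).round(1),'rect',np.round(r[0],1),np.round(r[1],1),round(r[2],1),'z',(np.percentile(q[:,2],[5,50,95])*1000).round(1))
def box(a,b,c,d): return (u>=a)&(u<=c)&(v>=b)&(v<=d)
for p in [(339,218),(306,194),(352,187),(359,171),(378,180),(281,190),(339,212),(330,187)]:
    print(p,hsv[p[1],p[0]],(P[p[1],p[0]]*1000).round(1))
rep('olive',box(328,205,350,232),.016,.04)
rep('olda',box(296,180,318,207)&(S>60),.016,.03)
rep('oldb',box(342,175,362,200)&(S>60),.016,.03)
rep('marker',box(350,162,368,180)&((H<8)|(H>172))&(S>120),.03,.12)
rep('marker hi',box(350,162,368,180),.08,.12)
rep('blue',box(370,165,384,192)&(H>100)&(H<130)&(S>90),.0,.12)
rep('rail',box(274,160,384,205),.052,.075)
rep('rackall',box(274,160,384,207),.03,.05)
E
```

```text
(339, 218) [ 23  93 187] [480.4 -51.4  24. ]
(306, 194) [ 26  80 214] [591.   46.9  25.4]
(352, 187) [ 26  80 214] [ 585.1 -122.6   20.7]
(359, 171) [  1 186 119] [ 621.3 -152.1   77.4]
(378, 180) [  0  35 131] [ 598.3 -226.     1. ]
(281, 190) [ 15  12 165] [617.6 132.   45.1]
(339, 212) [ 23  94 185] [502.  -56.   23.7]
(330, 187) [ 14  44 164] [608.  -45.8  -1.5]
olive 228 mean [481.6 -50.7  23.9] rect [481.3 -51.7] [43.1 66.7] 77.9 z [18.9 23.6 28.8]
olda 239 mean [592.   49.4  23.5] rect [593.8  49.3] [46.1 74.5] 86.6 z [18.9 23.5 28.4]
oldb 218 mean [ 582.5 -123.8   23.5] rect [ 585.8 -121.3] [51.2 77.6] 81.2 z [18.7 23.8 28.5]
marker 44 mean [ 623.  -149.9   73.5] rect [ 623.1 -150.3] [18.2 23.7] 2.2 z [ 59.5  70.4 101. ]
marker hi 11 mean [ 625.1 -149.3   96.4] rect [ 625.9 -149.6] [ 4.2 14.2] 81.3 z [ 85.1  98.3 104.3]
blue 37 mean [ 586.5 -211.    44. ] rect [ 589.3 -211.2] [ 6.1 66.4] 84.5 z [31.9 42.7 69.3]
rail 266 mean [631.3 -47.7  65.5] rect [630.7 -39.5] [360.1  20.3] 86.5 z [59.3 65.4 72.2]
rackall 519 mean [615.8 -37.1  39.2] rect [601.8 -38.4] [357.4  71.9] 86.8 z [31.5 39.9 46. ]
```

View pics/crop0.png

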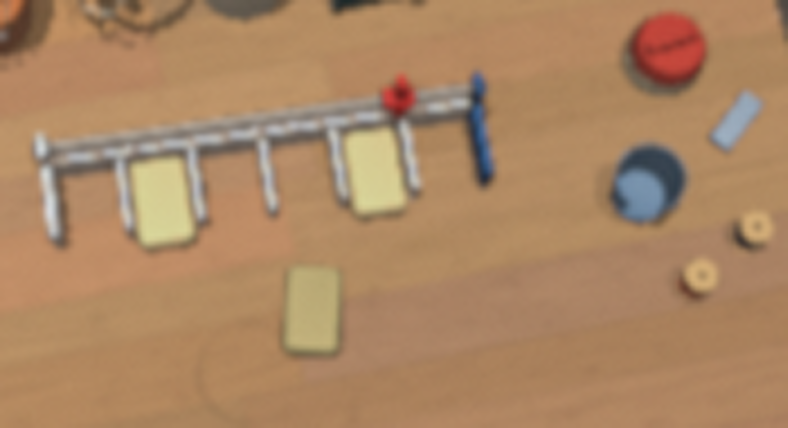

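The crop shows the blue end at right, the old bars in gaps 2 and 5 from it, gap 3 free, and the marker over the second divider. The olive bar is in front of gap 3. Now I'll fit the poses more finely.

```bash
cat >> h.py <<'E'
def plane(name,px,z):
    m=env.camera_model(name); T=np.array(m['T']); f=200/np.tan(np.radians(m['fovy'])/2)
    px=np.atleast_2d(px).astype(float)
    r=np.c_[(px[:,0]-m['cx'])/f,(px[:,1]-m['cy'])/f,np.ones(len(px))]@T[:3,:3].T
    return T[:3,3]+r*((z-T[2,3])/r[:,2])[:,None]
def bar(im,P,box,L,W,n):
    """pose of a bar's top face from weighted points: median mask -> min-area rect on plane z=24 mm"""
    a,b,c,d=box; hs=cv2.cvtColor(im,cv2.COLOR_RGB2HSV)[b:d,a:c]; k=6
    hs=cv2.resize(hs,None,fx=k,fy=k,interpolation=cv2.INTER_CUBIC)
    bgr=cv2.resize(im[b:d,a:c],None,fx=k,fy=k,interpolation=cv2.INTER_CUBIC)
    lab=cv2.cvtColor(bgr,cv2.COLOR_RGB2LAB).astype(float)
    ref=np.median(lab[lab.shape[0]//2-10:lab.shape[0]//2+10,lab.shape[1]//2-10:lab.shape[1]//2+10].reshape(-1,3),0)
    m=(np.linalg.norm((lab-ref)*[.6,1,1],axis=2)<13).astype(np.uint8)
    m=cv2.morphologyEx(m,cv2.MORPH_OPEN,np.ones((9,9)))
    N,l,s,ce=cv2.connectedComponentsWithStats(m); i=1+s[1:,4].argmax()
    v,u=np.nonzero(l==i); q=plane('top',np.c_[(u+.5)/k-.5+a,(v+.5)/k-.5+b],.024)[:,:2]*1000
    c0=q.mean(0); w,V=np.linalg.eigh(np.cov(q.T)); e=V[:,1]*np.sign(V[0,1])
    print(n,'centre',c0.round(1),'size',np.sqrt(12*w).round(1),'long-axis deg',np.degrees(np.arctan2(e[1],e[0])).round(1))
E
python3 - <<'E'
from h import *
z=np.load('top0.npz'); im,P=z['im'],z['P']
bar(im,P,(328,205,351,233),71,45,'olive'); bar(im,P,(296,181,317,208),71,45,'a'); bar(im,P,(342,174,363,201),73,47,'b')
v,u=np.mgrid[:400,:640]
m=(u>=274)&(u<=384)&(v>=160)&(v<=207)
q=P[m&(P[...,2]>.055)&(P[...,2]<.08)]*1000; q=q[(q[:,1]<125)&((q[:,1]>-130)|(q[:,1]<-170))&(q[:,1]>-200)]
c=np.polyfit(q[:,1],q[:,0],1); print('rail x at y=0',c[1],'slope',c[0],'deg',np.degrees(np.arctan(c[0])),len(q))
q=P[m&(P[...,2]>.028)&(P[...,2]<.05)]*1000
# divider/end points: histogram of along coordinate, x well before the board
t=np.arctan(c[0]); ey=np.array([np.sin(t),np.cos(t)]); ex=np.array([np.cos(t),-np.sin(t)])
X=q[:,:2]@ex;Y=q[:,:2]@ey; xr=c[1]*np.cos(t)-30
s=(X<xr+15); print('xr',xr,'nose',np.percentile(X,[1,3,5]))
from scipy.optimize import minimize_scalar
D=np.array([-175,-116,-58,0,58,116,175.])
g=np.arange(-60,-15,.25); cost=[np.minimum(np.abs((Y[s]-o)[:,None]-D).min(1),8).mean() for o in g]
o=g[np.argmin(cost)]; print('y origin',o,min(cost)); r=(Y[s]-o)[:,None]-D
print([(int((abs(r[:,i])<8).sum()),round(float(np.mean(r[abs(r[:,i])<8,i])),1)) for i in range(7)])
O=ex*xr+ey*o; print('rack origin',O,'gap3 nose',O-29*ey-37*ex,'gap3 board',O-29*ey+23*ex,'rail gap3',O-29*ey+30*ex)
h=P[(P[...,2]>.085)&(P[...,2]<.11)&m]*1000; print('tab pts',len(h),h.mean(0),'rack y',(h[:,:2]@ey-o).mean())
w=P[(P[...,0]>.55)&(P[...,0]<.8)&(abs(P[...,1]+.08)<.2)&(P[...,2]>.06)]; 
for lo in np.arange(.62,.8,.02): 
    k=w[(w[:,0]>lo)&(w[:,0]<lo+.02)]; print(round(lo,2),len(k),k[:,2].max().round(3) if len(k) else '')
print(env.tcp_to_tips)
E
```

```text
olive centre [480.9 -51.3] size [38.3 65.6] long-axis deg -15.1
a centre [590.6  49. ] size [39.  64.5] long-axis deg -3.2
b centre [ 581.5 -124.2] size [37.3 62.7] long-axis deg -3.0
rail x at y=0 634.6371309070889 slope 0.05355631653983032 deg 3.0656221226047986 174
xr 603.728925988907 nose [566.43357554 569.2818741  571.54902998]
y origin -60.0 5.300951490628336
[(0, nan), (36, -3.4), (25, -3.5), (21, -3.8), (22, -3.7), (22, -3.9), (22, -5.1)]
rack origin [599.65617217 -92.20136253] gap3 nose [ 561.15821091 -119.18111379] gap3 board [ 621.0723472  -122.38989424] rail gap3 [ 628.06232977 -122.76425196]
tab pts 10 [ 625.52290717 -149.43260652   97.85028849] rack y -55.76599798587544
0.62 4065 0.905
0.64 2532 0.912
0.66 1798 0.887
0.68 1008 0.86
0.7 954 0.689
0.72 848 0.689
0.74 1029 0.69
0.76 908 0.689
0.78 712 0.689
0.8 0 
0.019
  return _methods._mean(a, axis=axis, dtype=dtype,
  ret = ret.dtype.type(ret / rcount)
```

Request:
servo_tool:
  steps:
    - {"tx": 2.2,"ty": -3.5,"tz": 0,"yaw": 0.8,"claw": 0}
    - {"tx": 2.2,"ty": -3.5,"tz": 0,"yaw": 0.8,"claw": 0}
    - {"tx": 2.2,"ty": -3.5,"tz": 0,"yaw": 0.8,"claw": 0}
    - {"tx": 2.2,"ty": -3.5,"tz": 0,"yaw": 0.8,"claw": 0}
    - {"tx": 2.2,"ty": -3.5,"tz": 0,"yaw": 0.8,"claw": 0}
    - {"tx": 2.2,"ty": -3.5,"tz": 0,"yaw": 0.8,"claw": 0}
    - {"tx": 2.2,"ty": -3.5,"tz": 0,"yaw": 0.8,"claw": 0}
    - {"tx": 2.2,"ty": -3.5,"tz": 0,"yaw": 0.8,"claw": 0}
    - {"tx": 2.2,"ty": -3.5,"tz": 0,"yaw": 0.8,"claw": 0}
    - {"tx": 2.2,"ty": -3.5,"tz": 0,"yaw": 0.8,"claw": 0}
    - {"tx": 2.2,"ty": -3.5,"tz": 0,"yaw": 0.8,"claw": 0}
    - {"tx": 2.2,"ty": -3.5,"tz": 0,"yaw": 0.8,"claw": 0}
    - {"tx": 2.2,"ty": -3.5,"tz": 0,"yaw": 0.8,"claw": 0}
    - {"tx": 2.2,"ty": -3.5,"tz": 0,"yaw": 0.8,"claw": 0}
    - {"tx": 2.2,"ty": -3.5,"tz": 0,"yaw": 0.8,"claw": 0}
    - {"tx": 2.2,"ty": -3.5,"tz": 0,"yaw": 0.8,"claw": 0}
    - {"tx": 2.2,"ty": -3.5,"tz": 0,"yaw": 0.8,"claw": 0}
    - {"tx": 2.2,"ty": -3.5,"tz": 0,"yaw": 0.8,"claw": 0}
    - {"tx": 2.2,"ty": -3.5,"tz": 0,"yaw": 0.8,"claw": 0}
    - {"tx": 2.2,"ty": -3.5,"tz": 0,"yaw": 0.8,"claw": 0}
  newtons: 20

```text
time_s: 2.1
position: [0.6213, -0.1821, 0.2498]
tool_rot: [[-0.998, 0.055, -0.001], [0.055, 0.998, 0.0], [0.001, 0.0, -1.0]]
ft_force: [0.7, 1.2, 0.6]
grip_width: 0.0002
gripper_force: 0.0
```

Request:
servo_tool:
  steps:
    - {"tx": 0.4,"tz": -4}
    - {"tz": -4}
    - {"tz": -3.5}
    - {"tz": -2.3}
    - {"tz": -1}
    - {}

```text
invalid input at $.steps[0]: expected keys tx, ty, tz, yaw, claw
```

```bash
python3 - <<'E'
from h import *
im,P=cloud('side'); cv2.imwrite('pics/side1.png',cv2.resize(im[150:250,270:400][...,::-1],None,fx=6,fy=6,interpolation=cv2.INTER_CUBIC))
print(env.observe()['position'])
E
```

```text
[ 0.62308015 -0.18725851  0.24849326]
```

View pics/side1.png

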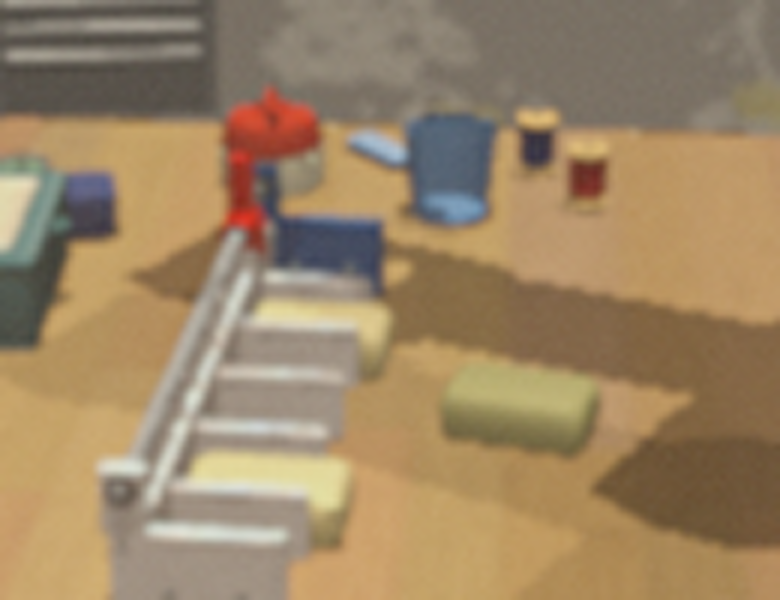

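The side crop shows the marker still near the blue end and the olive bar flat and clear. The move was refused because every row needs all the keys.

Request:
servo_tool:
  steps:
    - {"tx": 0.4,"ty": 0,"tz": -4,"yaw": 0,"claw": 0}
    - {"tx": 0,"ty": 0,"tz": -4,"yaw": 0,"claw": 0}
    - {"tx": 0,"ty": 0,"tz": -3.5,"yaw": 0,"claw": 0}
    - {"tx": 0,"ty": 0,"tz": -2.3,"yaw": 0,"claw": 0}
    - {"tx": 0,"ty": 0,"tz": -1,"yaw": 0,"claw": 0}
    - {"tx": 0,"ty": 0,"tz": 0,"yaw": 0,"claw": 0}
    - {"tx": 0,"ty": 0,"tz": 0,"yaw": 0,"claw": 0}

```text
time_s: 2.85
position: [0.6253, -0.1808, 0.1036]
tool_rot: [[-0.998, 0.055, 0.002], [0.055, 0.998, -0.001], [-0.002, -0.001, -1.0]]
ft_force: [-0.1, 0.7, 0.2]
grip_width: 0.0001
gripper_force: 0.0
```

Request:
servo_tool:
  steps:
    - {"tx": 0.05,"ty": 1,"tz": 0,"yaw": 0,"claw": 0}
    - {"tx": 0.05,"ty": 1,"tz": 0,"yaw": 0,"claw": 0}
    - {"tx": 0.05,"ty": 1,"tz": 0,"yaw": 0,"claw": 0}
    - {"tx": 0.05,"ty": 1,"tz": 0,"yaw": 0,"claw": 0}
    - {"tx": 0.05,"ty": 1,"tz": 0,"yaw": 0,"claw": 0}
    - {"tx": 0.05,"ty": 1,"tz": 0,"yaw": 0,"claw": 0}
    - {"tx": 0.05,"ty": 1,"tz": 0,"yaw": 0,"claw": 0}
    - {"tx": 0.05,"ty": 1,"tz": 0,"yaw": 0,"claw": 0}
    - {"tx": 0.05,"ty": 0.6,"tz": 0,"yaw": 0,"claw": 0}
    - {"tx": 0.05,"ty": 0.3,"tz": 0,"yaw": 0,"claw": 0}
    - {"tx": 0,"ty": 0,"tz": 0,"yaw": 0,"claw": 0}
    - {"tx": 0,"ty": 0,"tz": 0,"yaw": 0,"claw": 0}

```text
time_s: 4.05
position: [0.6296, -0.0915, 0.1021]
tool_rot: [[-0.998, 0.056, -0.0], [0.056, 0.998, 0.0], [0.0, 0.0, -1.0]]
ft_force: [-0.1, 0.4, 0.6]
grip_width: -0.0001
gripper_force: 0.0
```

```bash
cat > mk.py <<'E'
from h import *
from collections import namedtuple
t=np.arctan(.05356); ey=np.array([np.sin(t),np.cos(t)])
# red tab pixels, seen from both cameras
for n,box in [('top',(300,150,372,185)),('side',(300,160,330,215))]:
    im,P=cloud(n); hs=cv2.cvtColor(im,cv2.COLOR_RGB2HSV).astype(int)
    v,u=np.mgrid[:400,:640]; a,b,c,d=box
    m=(u>=a)&(u<c)&(v>=b)&(v<d)&((hs[...,0]<7)|(hs[...,0]>173))&(hs[...,1]>130)&(P[...,0]>.6)&(P[...,0]<.66)&(P[...,2]>.05)&(P[...,2]<.12)&(P[...,1]>-.19)
    q=P[m]*1000; print(n,len(q),'px',u[m].mean() if len(q) else'',v[m].mean() if len(q) else'')
    if len(q): y=q[:,:2]@ey+5.7; print(' mean',q.mean(0).round(1),'rack y mean/median',y.mean().round(1),np.median(y).round(1),'range',np.percentile(y,[5,95]).round(1), 'high',y[q[:,2]>80].mean().round(1),(q[:,2]>80).sum())
    cv2.imwrite(f'pics/mk_{n}_{env.observe()["time_s"]:.2f}.png',cv2.resize(im[140:245,270:400][...,::-1],None,fx=5,fy=5,interpolation=cv2.INTER_CUBIC))
print(env.observe()['position'])
E
python3 mk.py
```

```text
top 0 px  
side 63 px 305.85714285714283 192.33333333333334
 mean [628.  -69.6  79.5] rack y mean/median -30.2 -30.9 range [-36.7 -22.2] high -31.9 29
[ 0.62963788 -0.09172831  0.10217036]
```

Request:
servo_tool:
  steps:
    - {"tx": 0,"ty": 0.4,"tz": 0,"yaw": 0,"claw": 0}
    - {"tx": 0,"ty": 0,"tz": 0,"yaw": 0,"claw": 0}
    - {"tx": 0,"ty": -2,"tz": 0,"yaw": 0,"claw": 0}
    - {"tx": 0,"ty": -2,"tz": 5,"yaw": 0,"claw": 0}
    - {"tx": -4,"ty": 0,"tz": 5,"yaw": 0,"claw": 0}
    - {"tx": -5,"ty": 0,"tz": 0,"yaw": 0,"claw": 0}
    - {"tx": -5,"ty": 0,"tz": 0,"yaw": 0,"claw": 0}
    - {"tx": -5,"ty": 0,"tz": 0,"yaw": 0,"claw": 0}
    - {"tx": -5,"ty": 0,"tz": 0,"yaw": 0,"claw": 0}
    - {"tx": 0,"ty": 4,"tz": 0,"yaw": 0,"claw": 0}
    - {"tx": 0,"ty": 4,"tz": 0,"yaw": 0,"claw": 0}
    - {"tx": 0,"ty": 4,"tz": 0,"yaw": 0,"claw": 0}
    - {"tx": 0,"ty": 4,"tz": 0,"yaw": 0,"claw": 0}
    - {"tx": 0,"ty": 4,"tz": 0,"yaw": 0,"claw": 0}
    - {"tx": 0,"ty": 0,"tz": 0,"yaw": 0,"claw": 0}

```text
time_s: 5.65
position: [0.3977, 0.0774, 0.188]
tool_rot: [[-0.999, 0.05, 0.0], [0.05, 0.999, 0.001], [-0.0, 0.001, -1.0]]
ft_force: [-0.3, -0.1, -0.3]
grip_width: 0.0003
gripper_force: 0.0
```

```bash
python3 mk.py; ls pics; python3 - <<'E'
from h import *
im,P=cloud('top'); np.savez('top1.npz',im=im,P=P)
bar(im,P,(328,205,351,233),71,45,'olive'); bar(im,P,(296,181,317,208),71,45,'a'); bar(im,P,(342,174,363,201),73,47,'b')
E
```

```text
top 38 px 335.5263157894737 174.3684210526316
 mean [626.3 -68.3  74.9] rack y mean/median -29.0 -29.6 range [-38.  -19.6] high -28.6 9
side 50 px 305.54 193.5
 mean [628.4 -65.5  77.6] rack y mean/median -26.1 -26.3 range [-32.8 -19.8] high -26.6 20
[0.39833789 0.07441134 0.18787952]
crop0.png
mk_side_4.15.png
mk_side_5.75.png
mk_top_4.10.png
mk_top_5.70.png
side0.png
side1.png
top0.png
olive centre [481.2 -51.3] size [38.5 65.1] long-axis deg -15.8
a centre [590.6  49. ] size [38.8 64.5] long-axis deg -3.1
b centre [ 581.5 -124.2] size [37.3 62.7] long-axis deg -3.0
```

Request:
servo_tool:
  steps:
    - {"tx": 3.7,"ty": -3.5,"tz": 0,"yaw": 0,"claw": 0}
    - {"tx": 3.7,"ty": -3.5,"tz": 0,"yaw": 0,"claw": 0}
    - {"tx": 0,"ty": 0,"tz": -4,"yaw": 0,"claw": 0}
    - {"tx": 0,"ty": 0,"tz": -4,"yaw": 0,"claw": 0}
    - {"tx": 0,"ty": 0,"tz": -4,"yaw": 0,"claw": 0}
    - {"tx": 0,"ty": 0,"tz": -2,"yaw": 0,"claw": 0}
    - {"tx": 0,"ty": 0,"tz": 0,"yaw": 0,"claw": 0}
    - {"tx": 0,"ty": 0,"tz": 0,"yaw": 0,"claw": 0}

```text
time_s: 6.6
position: [0.4715, 0.0041, 0.0483]
tool_rot: [[-0.998, 0.057, 0.0], [0.057, 0.998, -0.0], [-0.0, -0.0, -1.0]]
ft_force: [-0.2, 0.2, 0.7]
grip_width: -0.0003
gripper_force: 0.0
```

Request:
servo_tool:
  steps:
    - {"tx": 0,"ty": 0,"tz": -1.5,"yaw": 0,"claw": 0}
    - {"tx": 0,"ty": 0,"tz": -0.7,"yaw": 0,"claw": 0}
    - {"tx": 0,"ty": 0,"tz": 0,"yaw": 0,"claw": 0}
    - {"tx": 0,"ty": -0.4,"tz": 0,"yaw": 0,"claw": 0}
    - {"tx": 0,"ty": -0.3,"tz": 0,"yaw": 0,"claw": 0}
    - {"tx": 0,"ty": -0.3,"tz": 0,"yaw": 0,"claw": 0}
    - {"tx": 0,"ty": -0.3,"tz": 0,"yaw": 0,"claw": 0}
    - {"tx": 0,"ty": -0.3,"tz": 0,"yaw": 0,"claw": 0}
    - {"tx": 0,"ty": -0.3,"tz": 0,"yaw": 0,"claw": 0}
    - {"tx": 0,"ty": -0.3,"tz": 0,"yaw": 0,"claw": 0}
    - {"tx": 0,"ty": -0.3,"tz": 0,"yaw": 0,"claw": 0}
    - {"tx": 0,"ty": 0,"tz": 0,"yaw": 0,"claw": 0}
    - {"tx": 0,"ty": 0,"tz": 0,"yaw": 0,"claw": 0}
    - {"tx": 0,"ty": 2,"tz": 0,"yaw": 0,"claw": 0}
    - {"tx": -3,"ty": 2,"tz": 5,"yaw": 0,"claw": 0}
    - {"tx": -4,"ty": 2,"tz": 5,"yaw": 0,"claw": 0}
    - {"tx": -4,"ty": 2,"tz": 0,"yaw": 0,"claw": 1.2}
    - {"tx": 0,"ty": 2,"tz": 0,"yaw": 0,"claw": 1.2}
    - {"tx": 0,"ty": 0,"tz": 0,"yaw": 0,"claw": 1.2}

```text
time_s: 8.5
position: [0.3762, 0.0727, 0.1041]
tool_rot: [[-0.999, 0.053, 0.001], [0.053, 0.999, 0.0], [-0.001, 0.0, -1.0]]
ft_force: [0.7, -1.5, 0.0]
grip_width: 0.0122
gripper_force: 0.0
```

```bash
python3 - <<'E'
from h import *
im,P=cloud('top'); cv2.imwrite('pics/top2.png',cv2.resize(im[150:245,270:445][...,::-1],None,fx=4.5,fy=4.5,interpolation=cv2.INTER_CUBIC))
bar(im,P,(328,205,351,233),71,45,'olive'); o=env.observe(); print(o['position'],o['grip_width'])
E
```

```text
olive centre [483.  -57.7] size [38.1 65.4] long-axis deg -9.9
[0.37706448 0.07177914 0.10389949] 0.012216888349914261
```

View pics/top2.png

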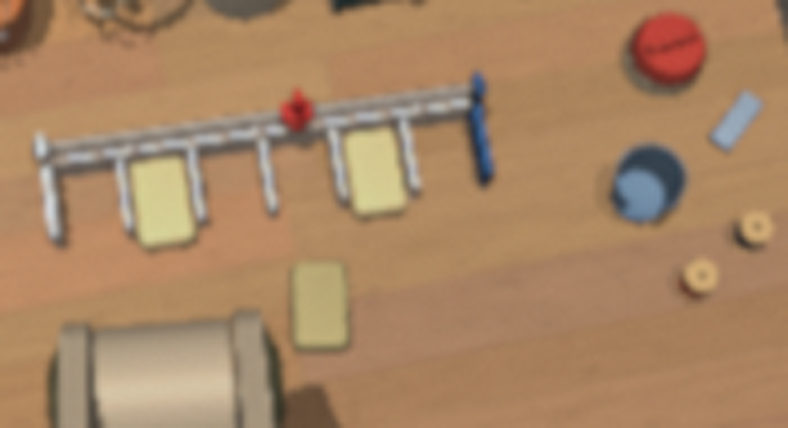

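Request:
servo_tool:
  steps:
    - {"tx": 2.9,"ty": -2.2,"tz": 0,"yaw": 0,"claw": 0}
    - {"tx": 2.9,"ty": -2.2,"tz": 0,"yaw": 0,"claw": 0}
    - {"tx": 2.9,"ty": -2.2,"tz": 0,"yaw": 0,"claw": 0}
    - {"tx": 0,"ty": 0,"tz": -3,"yaw": 0,"claw": 0}
    - {"tx": 0,"ty": 0,"tz": -3,"yaw": 0,"claw": 0}
    - {"tx": 0,"ty": 0,"tz": -1.8,"yaw": 0,"claw": 0}
    - {"tx": 0,"ty": 0,"tz": 0,"yaw": 0,"claw": 0}
    - {"tx": 0,"ty": -0.6,"tz": 0,"yaw": 0,"claw": 0}
    - {"tx": 0,"ty": -0.6,"tz": 0,"yaw": 0,"claw": 0}
    - {"tx": 0,"ty": -0.3,"tz": 0,"yaw": 0,"claw": 0}
    - {"tx": 0,"ty": -0.3,"tz": 0,"yaw": 0,"claw": 0}
    - {"tx": 0,"ty": -0.3,"tz": 0,"yaw": 0,"claw": 0}
    - {"tx": 0,"ty": -0.3,"tz": 0,"yaw": 0,"claw": 0}
    - {"tx": 0,"ty": 0,"tz": 0,"yaw": 0,"claw": 0}
    - {"tx": 0,"ty": 0,"tz": 0,"yaw": 0,"claw": 0}

```text
time_s: 10.05
position: [0.4639, -0.0187, 0.0256]
tool_rot: [[-0.998, 0.056, -0.0], [0.056, 0.998, 0.0], [0.0, 0.0, -1.0]]
ft_force: [-0.4, -0.4, 0.2]
grip_width: -0.0001
gripper_force: 0.0
```

Request:
servo_tool:
  steps:
    - {"tx": 0,"ty": -0.2,"tz": 0,"yaw": 0,"claw": 0}
    - {"tx": 0,"ty": -0.25,"tz": 0,"yaw": 0,"claw": 0}
    - {"tx": 0,"ty": 0,"tz": 0,"yaw": 0,"claw": 0}
    - {"tx": 0,"ty": 0,"tz": 0,"yaw": 0,"claw": 0}

```text
time_s: 10.45
position: [0.464, -0.0233, 0.0256]
tool_rot: [[-0.998, 0.056, 0.0], [0.056, 0.998, -0.0], [-0.0, -0.0, -1.0]]
ft_force: [-0.2, -0.3, -0.8]
grip_width: 0.0001
gripper_force: 0.0
```

Request:
servo_tool:
  steps:
    - {"tx": 0,"ty": 2,"tz": 0,"yaw": 0,"claw": 0}
    - {"tx": -2,"ty": 2,"tz": 3,"yaw": 0,"claw": 0}
    - {"tx": -2,"ty": 2,"tz": 3,"yaw": 0,"claw": 0}
    - {"tx": -2,"ty": 2,"tz": 0,"yaw": 0,"claw": 1.2}
    - {"tx": -2,"ty": 2,"tz": 0,"yaw": 0,"claw": 1.2}
    - {"tx": 0,"ty": 0,"tz": 0,"yaw": 0,"claw": 1.2}

```text
time_s: 11.05
position: [0.3814, 0.0784, 0.0858]
tool_rot: [[-0.999, 0.053, -0.002], [0.053, 0.999, 0.0], [0.002, 0.0, -1.0]]
ft_force: [0.2, -0.7, 0.8]
grip_width: 0.0119
gripper_force: 0.0
```

```bash
python3 - <<'E'
from h import *
im,P=cloud('top')
bar(im,P,(328,205,351,233),71,45,'olive'); o=env.observe(); print(o['position'],o['grip_width'])
E
```

```text
olive centre [484.1 -60.4] size [38.3 64.3] long-axis deg -6.9
[0.38322478 0.07751744 0.08582659] 0.011905486091475083
```

Request:
servo_tool:
  steps:
    - {"tx": 1,"ty": -4.5,"tz": 0,"yaw": 0,"claw": 1.2}
    - {"tx": 1,"ty": -4.5,"tz": 0,"yaw": 0,"claw": 1.2}
    - {"tx": 1,"ty": -4.5,"tz": 0,"yaw": 0,"claw": 1.2}
    - {"tx": 0,"ty": 0,"tz": -3,"yaw": 0,"claw": 1.2}
    - {"tx": 0,"ty": 0,"tz": -2,"yaw": 0,"claw": 1.2}
    - {"tx": 0,"ty": 0,"tz": -0.9,"yaw": 0,"claw": 1.2}
    - {"tx": 0,"ty": 0,"tz": 0,"yaw": 0,"claw": 1.2}
    - {"tx": 0,"ty": 0,"tz": 0,"yaw": 0,"claw": 1.2}

```text
time_s: 11.9
position: [0.4145, -0.0584, 0.0271]
tool_rot: [[-0.998, 0.055, 0.001], [0.055, 0.998, -0.0], [-0.001, -0.0, -1.0]]
ft_force: [-0.2, -0.1, 0.1]
grip_width: 0.012
gripper_force: 0.0
```

Request:
servo_tool:
  steps:
    - {"tx": 0.5,"ty": -0.03,"tz": 0,"yaw": 0,"claw": 1.2}
    - {"tx": 0.5,"ty": -0.03,"tz": 0,"yaw": 0,"claw": 1.2}
    - {"tx": 0.5,"ty": -0.03,"tz": 0,"yaw": 0,"claw": 1.2}
    - {"tx": 0.5,"ty": -0.03,"tz": 0,"yaw": 0,"claw": 1.2}
    - {"tx": 0.4,"ty": -0.02,"tz": 0,"yaw": 0,"claw": 1.2}
    - {"tx": 0.4,"ty": -0.02,"tz": 0,"yaw": 0,"claw": 1.2}
    - {"tx": 0.4,"ty": -0.02,"tz": 0,"yaw": 0,"claw": 1.2}
    - {"tx": 0.4,"ty": -0.02,"tz": 0,"yaw": 0,"claw": 1.2}
    - {"tx": 0.4,"ty": -0.02,"tz": 0,"yaw": 0,"claw": 1.2}
    - {"tx": 0.4,"ty": -0.02,"tz": 0,"yaw": 0,"claw": 1.2}
    - {"tx": 0.4,"ty": -0.02,"tz": 0,"yaw": 0,"claw": 1.2}
    - {"tx": 0.4,"ty": -0.02,"tz": 0,"yaw": 0,"claw": 1.2}
    - {"tx": 0.4,"ty": -0.02,"tz": 0,"yaw": 0,"claw": 1.2}
    - {"tx": 0.4,"ty": -0.02,"tz": 0,"yaw": 0,"claw": 1.2}
    - {"tx": 0,"ty": 0,"tz": 0,"yaw": 0,"claw": 1.2}

```text
time_s: 13.4
position: [0.4745, -0.0615, 0.0266]
tool_rot: [[-0.998, 0.055, 0.001], [0.055, 0.998, -0.0], [-0.001, -0.0, -1.0]]
ft_force: [0.4, 0.1, -0.0]
grip_width: 0.0124
gripper_force: 0.0
```

```bash
python3 - <<'E'
from h import *
for n in ['top','side']:
    im,P=cloud(n); cv2.imwrite(f'pics/{n}3.png',cv2.resize(im[150:245,270:400][...,::-1],None,fx=5,fy=5,interpolation=cv2.INTER_CUBIC))
    if n=='top': 
        try: bar(im,P,(328,195,351,223),71,45,'olive')
        except Exception as e: print(e)
print(env.observe()['position'])
E
python3 -c "
import cv2,numpy as np
cv2.imwrite('pics/c3.png',cv2.resize(np.vstack([cv2.imread('pics/top3.png'),cv2.imread('pics/side3.png')]),None,fx=.63,fy=.63))"
```

```text
olive centre [502.3 -62.7] size [28.2 73.5] long-axis deg 74.3
[ 0.47398665 -0.06140219  0.02658671]
```

View pics/c3.png

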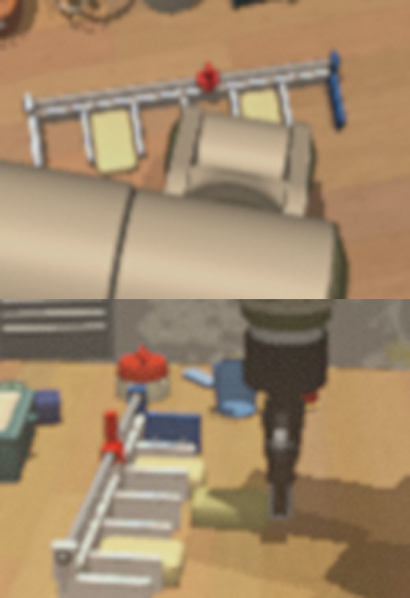

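The top view is hidden by the arm. The side view shows the bar just short of the noses with the fingers behind it. I'll back off to check its alignment before it enters.

Request:
servo_tool:
  steps:
    - {"tx": -2,"ty": 0,"tz": 0,"yaw": 0,"claw": 1.2}
    - {"tx": -3,"ty": 3,"tz": 3,"yaw": 0,"claw": 1.2}
    - {"tx": -3,"ty": 4,"tz": 3,"yaw": 0,"claw": 1.2}
    - {"tx": -1,"ty": 4,"tz": 0,"yaw": 0,"claw": 1.2}
    - {"tx": 0,"ty": 3,"tz": 0,"yaw": 0,"claw": 1.2}
    - {"tx": 0,"ty": 0,"tz": 0,"yaw": 0,"claw": 1.2}

```text
time_s: 14.1
position: [0.3885, 0.0742, 0.0816]
tool_rot: [[-0.999, 0.052, 0.0], [0.052, 0.999, 0.0], [-0.0, 0.0, -1.0]]
ft_force: [0.4, -0.4, -0.3]
grip_width: 0.012
gripper_force: 0.0
```

```bash
python3 - <<'E'
from h import *
im,P=cloud('top'); cv2.imwrite('pics/top4.png',cv2.resize(im[150:245,270:400][...,::-1],None,fx=5,fy=5,interpolation=cv2.INTER_CUBIC))
bar(im,P,(328,194,352,224),71,45,'olive');print(env.observe()['position'])
E
```

```text
olive centre [520.2 -58.4] size [38.2 64.7] long-axis deg -0.5
[0.38902315 0.0728658  0.08141785]
```

View pics/top4.png

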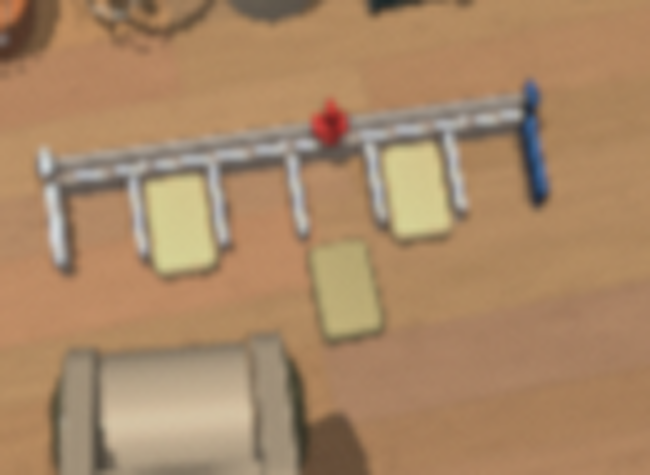

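The olive bar (345,288 in the crop) now sits about 4.7 mm to the left of the gap line and is turned about 2.6° too far. A side push just ahead of its middle will correct both.

Request:
servo_tool:
  steps:
    - {"tx": 3.3,"ty": -2.1,"tz": 0,"yaw": 0,"claw": 0}
    - {"tx": 3.3,"ty": -2,"tz": 0,"yaw": 0,"claw": 0}
    - {"tx": 3.3,"ty": -2,"tz": 0,"yaw": 0,"claw": 0}
    - {"tx": 3.2,"ty": -2,"tz": 0,"yaw": 0,"claw": 0}
    - {"tx": 0,"ty": 0,"tz": -3,"yaw": 0,"claw": 0}
    - {"tx": 0,"ty": 0,"tz": -2,"yaw": 0,"claw": 0}
    - {"tx": 0,"ty": 0,"tz": -0.5,"yaw": 0,"claw": 0}
    - {"tx": 0,"ty": 0,"tz": 0,"yaw": 0,"claw": 0}
    - {"tx": 0,"ty": 0,"tz": 0,"yaw": 0,"claw": 0}

```text
time_s: 15.05
position: [0.5208, -0.0097, 0.027]
tool_rot: [[-0.998, 0.056, 0.001], [0.056, 0.998, -0.0], [-0.001, -0.0, -1.0]]
ft_force: [-1.3, -0.2, -0.6]
grip_width: -0.0002
gripper_force: 0.0
```

-9.7 to -28.5 mm: 18.8 mm.

Request:
servo_tool:
  steps:
    - {"tx": 0,"ty": -0.4,"tz": 0,"yaw": 0,"claw": 0}
    - {"tx": 0,"ty": -0.3,"tz": 0,"yaw": 0,"claw": 0}
    - {"tx": 0,"ty": -0.3,"tz": 0,"yaw": 0,"claw": 0}
    - {"tx": 0,"ty": -0.3,"tz": 0,"yaw": 0,"claw": 0}
    - {"tx": 0,"ty": -0.3,"tz": 0,"yaw": 0,"claw": 0}
    - {"tx": 0,"ty": -0.3,"tz": 0,"yaw": 0,"claw": 0}
    - {"tx": 0,"ty": 0,"tz": 0,"yaw": 0,"claw": 0}
    - {"tx": 0,"ty": 0,"tz": 0,"yaw": 0,"claw": 0}
    - {"tx": 0,"ty": 2,"tz": 0,"yaw": 0,"claw": 0}
    - {"tx": -3,"ty": 2,"tz": 3,"yaw": 0,"claw": 0}
    - {"tx": -4,"ty": 2,"tz": 3,"yaw": 0,"claw": 0}
    - {"tx": -4,"ty": 2,"tz": 0,"yaw": 0,"claw": 1.2}
    - {"tx": -3,"ty": 2,"tz": 0,"yaw": 0,"claw": 1.2}
    - {"tx": 0,"ty": 0,"tz": 0,"yaw": 0,"claw": 1.2}

```text
time_s: 16.45
position: [0.3792, 0.0722, 0.0842]
tool_rot: [[-0.999, 0.053, -0.003], [0.053, 0.999, 0.001], [0.003, 0.0, -1.0]]
ft_force: [0.1, -0.2, 0.6]
grip_width: 0.012
gripper_force: 0.0
```

```bash
python3 - <<'E'
from h import *
im,P=cloud('top'); cv2.imwrite('pics/top5.png',cv2.resize(im[150:245,270:400][...,::-1],None,fx=5,fy=5,interpolation=cv2.INTER_CUBIC))
bar(im,P,(328,194,352,224),71,45,'olive');bar(im,P,(342,174,363,201),73,47,'b');print(env.observe()['position'])
E
```

```text
olive centre [519.9 -63.2] size [38.5 64.6] long-axis deg -3.2
b centre [ 581.5 -124.2] size [37.1 62.6] long-axis deg -3.0
[0.38205305 0.07112499 0.0843625 ]
```

Request:
servo_tool:
  steps:
    - {"tx": 0,"ty": -4.4,"tz": 0,"yaw": 0,"claw": 1.6}
    - {"tx": 2.4,"ty": -4.4,"tz": 0,"yaw": 0,"claw": 1.6}
    - {"tx": 2.4,"ty": -4.3,"tz": 0,"yaw": 0,"claw": 1.6}
    - {"tx": 2.4,"ty": 0,"tz": 0,"yaw": 0,"claw": 1.6}
    - {"tx": 0,"ty": 0,"tz": -3,"yaw": 0,"claw": 1.6}
    - {"tx": 0,"ty": 0,"tz": -2,"yaw": 0,"claw": 1.6}
    - {"tx": 0,"ty": 0,"tz": -0.8,"yaw": 0,"claw": 1.6}
    - {"tx": 0,"ty": 0,"tz": 0,"yaw": 0,"claw": 1.6}
    - {"tx": 0,"ty": 0,"tz": 0,"yaw": 0,"claw": 1.6}

```text
time_s: 17.4
position: [0.4558, -0.0609, 0.0266]
tool_rot: [[-0.998, 0.056, 0.001], [0.056, 0.998, -0.0], [-0.001, -0.0, -1.0]]
ft_force: [0.1, 0.5, -0.4]
grip_width: 0.0163
gripper_force: 0.0
```

Request:
servo_tool:
  steps:
    - {"tx": 0.4,"ty": 0,"tz": 0,"yaw": 0,"claw": 1.6}
    - {"tx": 0.4,"ty": 0,"tz": 0,"yaw": 0,"claw": 1.6}
    - {"tx": 0.3,"ty": 0,"tz": 0,"yaw": 0,"claw": 1.6}
    - {"tx": 0.3,"ty": -0.02,"tz": 0,"yaw": 0,"claw": 1.6}
    - {"tx": 0.3,"ty": -0.02,"tz": 0,"yaw": 0,"claw": 1.6}
    - {"tx": 0.3,"ty": -0.02,"tz": 0,"yaw": 0,"claw": 1.6}
    - {"tx": 0.3,"ty": -0.02,"tz": 0,"yaw": 0,"claw": 1.6}
    - {"tx": 0.3,"ty": -0.02,"tz": 0,"yaw": 0,"claw": 1.6}
    - {"tx": 0.3,"ty": -0.02,"tz": 0,"yaw": 0,"claw": 1.6}
    - {"tx": 0.3,"ty": -0.02,"tz": 0,"yaw": 0,"claw": 1.6}
    - {"tx": 0.3,"ty": -0.02,"tz": 0,"yaw": 0,"claw": 1.6}
    - {"tx": 0.3,"ty": -0.02,"tz": 0,"yaw": 0,"claw": 1.6}
    - {"tx": 0.3,"ty": -0.02,"tz": 0,"yaw": 0,"claw": 1.6}
    - {"tx": 0.3,"ty": -0.02,"tz": 0,"yaw": 0,"claw": 1.6}
    - {"tx": 0.3,"ty": -0.02,"tz": 0,"yaw": 0,"claw": 1.6}
    - {"tx": 0.3,"ty": -0.02,"tz": 0,"yaw": 0,"claw": 1.6}
    - {"tx": 0,"ty": 0,"tz": 0,"yaw": 0,"claw": 1.6}

```text
time_s: 19.1
position: [0.5056, -0.0633, 0.0261]
tool_rot: [[-0.998, 0.056, 0.0], [0.056, 0.998, -0.0], [-0.001, -0.0, -1.0]]
ft_force: [-0.3, -0.5, -0.5]
grip_width: 0.0158
gripper_force: 0.0
```

```bash
python3 - <<'E'
from h import *
im,P=cloud('side'); cv2.imwrite('pics/side6.png',cv2.resize(im[160:250,280:400][...,::-1],None,fx=5,fy=5,interpolation=cv2.INTER_CUBIC))
E
```

```text
(no output)
```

View pics/side6.png

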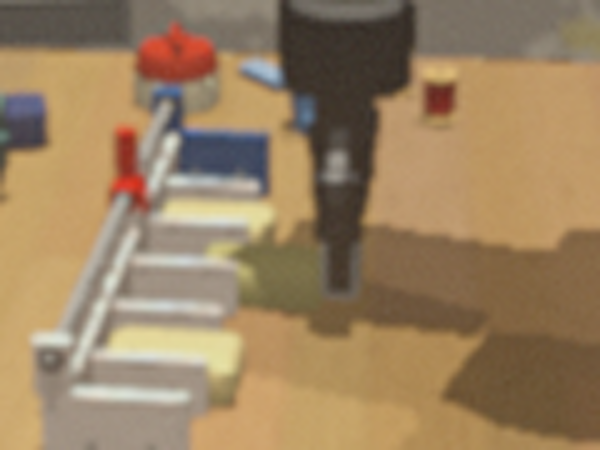

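The side view shows the bar's front inside the gap at about (240,270), with the fingers still behind it and no jam. I'll keep pushing.

Request:
servo_tool:
  steps:
    - {"tx": 0.3,"ty": -0.02,"tz": 0,"yaw": 0,"claw": 1.6}
    - {"tx": 0.3,"ty": -0.01,"tz": 0,"yaw": 0,"claw": 1.6}
    - {"tx": 0.3,"ty": -0.01,"tz": 0,"yaw": 0,"claw": 1.6}
    - {"tx": 0.3,"ty": -0.01,"tz": 0,"yaw": 0,"claw": 1.6}
    - {"tx": 0.3,"ty": -0.01,"tz": 0,"yaw": 0,"claw": 1.6}
    - {"tx": 0.3,"ty": -0.01,"tz": 0,"yaw": 0,"claw": 1.6}
    - {"tx": 0.3,"ty": -0.01,"tz": 0,"yaw": 0,"claw": 1.6}
    - {"tx": 0.3,"ty": -0.01,"tz": 0,"yaw": 0,"claw": 1.6}
    - {"tx": 0.3,"ty": -0.01,"tz": 0,"yaw": 0,"claw": 1.6}
    - {"tx": 0,"ty": 0,"tz": 0,"yaw": 0,"claw": 1.6}

```text
time_s: 20.15
position: [0.5326, -0.0643, 0.026]
tool_rot: [[-0.998, 0.056, 0.0], [0.056, 0.998, -0.0], [-0.0, -0.0, -1.0]]
ft_force: [-1.3, 0.1, -0.2]
grip_width: 0.0164
gripper_force: 0.0
```

Request:
servo_tool:
  steps:
    - {"tx": 0.2,"ty": -0.01,"tz": 0,"yaw": 0,"claw": 1.6}
    - {"tx": 0.2,"ty": -0.01,"tz": 0,"yaw": 0,"claw": 1.6}
    - {"tx": 0,"ty": 0,"tz": 0,"yaw": 0,"claw": 1.6}

```text
time_s: 20.45
position: [0.5365, -0.0644, 0.0261]
tool_rot: [[-0.998, 0.055, 0.0], [0.055, 0.998, -0.0], [-0.0, -0.0, -1.0]]
ft_force: [-0.2, -0.5, 0.5]
grip_width: 0.0162
gripper_force: 0.0
```

Request:
servo_tool:
  steps:
    - {"tx": 0.2,"ty": -0.01,"tz": 0,"yaw": 0,"claw": 1.6}
    - {"tx": 0,"ty": 0,"tz": 0,"yaw": 0,"claw": 1.6}

```text
time_s: 20.65
position: [0.5384, -0.0645, 0.0261]
tool_rot: [[-0.998, 0.056, 0.0], [0.056, 0.998, -0.0], [-0.0, -0.0, -1.0]]
ft_force: [-0.0, 0.6, 0.6]
grip_width: 0.0159
gripper_force: 0.0
```

Expected wall contact is near x = 0.542; I'll creep on, watching the force.

Request:
servo_tool:
  steps:
    - {"tx": 0.2,"ty": -0.01,"tz": 0,"yaw": 0,"claw": 1.6}
    - {"tx": 0,"ty": 0,"tz": 0,"yaw": 0,"claw": 1.6}

```text
time_s: 20.85
position: [0.5404, -0.0646, 0.0261]
tool_rot: [[-0.998, 0.055, 0.0], [0.055, 0.998, -0.0], [-0.0, -0.0, -1.0]]
ft_force: [-0.6, -0.9, 0.2]
grip_width: 0.0161
gripper_force: 0.0
```

Request:
servo_tool:
  steps:
    - {"tx": 0.2,"ty": -0.01,"tz": 0,"yaw": 0,"claw": 1.6}
    - {"tx": 0,"ty": 0,"tz": 0,"yaw": 0,"claw": 1.6}

```text
time_s: 21.05
position: [0.5421, -0.0646, 0.026]
tool_rot: [[-0.998, 0.055, -0.001], [0.055, 0.998, 0.0], [0.001, 0.0, -1.0]]
ft_force: [-1.7, 0.4, 0.6]
grip_width: 0.016
gripper_force: 0.7
```

```bash
python3 - <<'E'
from h import *
print(env.observe()['ft_force'],env.observe()['position'])
im,P=cloud('side'); cv2.imwrite('pics/side7.png',cv2.resize(im[160:250,280:400][...,::-1],None,fx=5,fy=5,interpolation=cv2.INTER_CUBIC))
E
```

```text
[-1.67785647  0.35087577  0.5676192 ] [ 0.5420765  -0.06459432  0.02602299]
```

Request:
servo_tool:
  steps:
    - {"tx": 0.1,"ty": 0,"tz": 0,"yaw": 0,"claw": 1.6}
    - {"tx": 0,"ty": 0,"tz": 0,"yaw": 0,"claw": 1.6}

```text
time_s: 21.3
position: [0.5423, -0.0645, 0.026]
tool_rot: [[-0.998, 0.055, -0.002], [0.055, 0.998, 0.0], [0.002, 0.0, -1.0]]
ft_force: [-5.6, 0.1, 3.8]
grip_width: 0.0159
gripper_force: 2.7
```

Request:
servo_tool:
  steps:
    - {"tx": 0.1,"ty": 0,"tz": 0,"yaw": 0,"claw": 1.6}
    - {"tx": 0,"ty": 0,"tz": 0,"yaw": 0,"claw": 1.6}

```text
time_s: 21.5
position: [0.5424, -0.0644, 0.026]
tool_rot: [[-0.998, 0.055, -0.005], [0.055, 0.998, 0.001], [0.005, 0.0, -1.0]]
ft_force: [-8.5, 0.1, 6.2]
grip_width: 0.0162
gripper_force: 4.6
```

The force rises at x = 0.542, as expected, so the bar is against the board. I'll back off straight and check.

Request:
servo_tool:
  steps:
    - {"tx": -1,"ty": 0,"tz": 0,"yaw": 0,"claw": 1.6}
    - {"tx": -3,"ty": 0,"tz": 0,"yaw": 0,"claw": 1.6}
    - {"tx": -4,"ty": 1,"tz": 3,"yaw": 0,"claw": 1.6}
    - {"tx": -4,"ty": 4,"tz": 3,"yaw": 0,"claw": 1.6}
    - {"tx": -4,"ty": 4,"tz": 3,"yaw": 0,"claw": 1.6}
    - {"tx": 0,"ty": 4,"tz": 0,"yaw": 0,"claw": 1.6}
    - {"tx": 0,"ty": 0,"tz": 0,"yaw": 0,"claw": 1.6}

```text
time_s: 22.2
position: [0.4015, 0.0506, 0.1032]
tool_rot: [[-0.999, 0.052, 0.003], [0.052, 0.999, 0.0], [-0.003, 0.0, -1.0]]
ft_force: [0.4, -0.2, 0.3]
grip_width: 0.016
gripper_force: 0.0
```

```bash
python3 mk.py; python3 - <<'E'
from h import *
im,P=cloud('top'); cv2.imwrite('pics/top8.png',cv2.resize(im[150:245,270:445][...,::-1],None,fx=4.5,fy=4.5,interpolation=cv2.INTER_CUBIC))
bar(im,P,(326,178,348,204),71,45,'olive');bar(im,P,(296,181,317,208),71,45,'a'); bar(im,P,(342,174,363,201),73,47,'b')
E
```

```text
top 38 px 335.5263157894737 174.3684210526316
 mean [626.7 -68.4  73.7] rack y mean/median -29.1 -29.9 range [-38.2 -20.2] high -28.8 7
side 51 px 305.5686274509804 193.52941176470588
 mean [628.3 -65.1  77.7] rack y mean/median -25.8 -26.1 range [-34.  -19.8] high -26.5 20
[0.402599   0.04794971 0.10254268]
olive centre [585.8 -66. ] size [37.8 62.7] long-axis deg -0.5
a centre [590.6  49. ] size [39.  64.6] long-axis deg -3.3
b centre [ 581.5 -124.2] size [37.2 62.6] long-axis deg -2.9
```

View pics/top8.png

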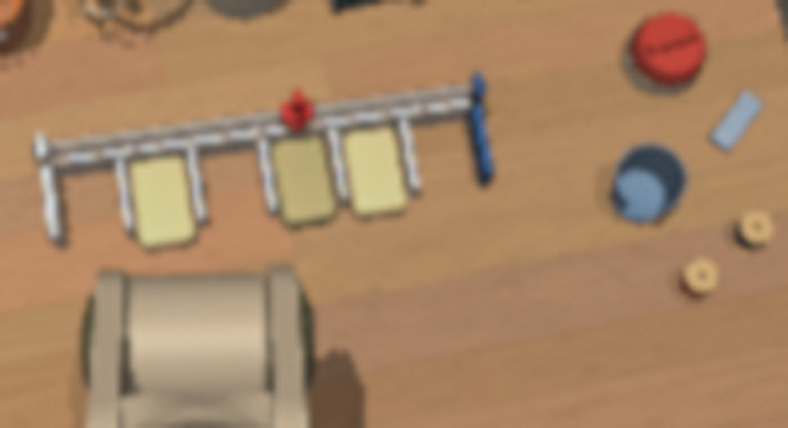

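The final picture shows the olive bar home in gap 3 at (305,180), level with its neighbours and about 2.6° off square. The marker is over that gap at (297,110), nothing else has moved, and the arm is clear.

```bash
python3 -c "
from rig import env
print(env.close_job())"
```

```text
the job is handed in; nothing more can be done
None
```

The job is handed in at about 22 s on the robot's clock: the red marker stands over the third gap from the blue end, the olive bar is home against the back board, and the old bars measured unmoved; the hand-in returned no verdict.

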